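# Release and push out a filter cartridge with a pin tool

## Robot

A 6-joint arm with a two-finger parallel gripper is mounted at the origin on the work surface. World frame = base frame: x ahead of the robot, y to its left, z up, the work surface at z = 0. Lengths are in m, angles in rad, forces in N, time in s.
With the tool pointing down it reaches from about 0.3 to 0.875 m from the base axis. Payload 6.4 kg.
Tool frame: the origin (TCP) lies midway between the tips of the shut fingers; the grasp point (between the pads) lies behind it (bot.grasp_offset is the z of the grasp point in the tool frame, in m); z points along the fingers, y is the line along which they close (so a half turn about z gives the same grasp; the last joint's range is limited). The gripper opens to 88 mm and grips with 3 to 60 N. Pads are 18 mm wide; open, the fingers measure 123 mm over their backs; the gripper's body (75 mm by 187 mm) begins 45 mm behind the grasp point.
Start: joints at [1.116, 0.181, 1.607, -0, 1.354, -0.206], TCP at [0.142, 0.557, 0.239] pointing down, gripper open.
Joint ranges: [-2.99, 2.99], [-0.89, 2.07], [0.3, 2.58], [-1.14, 4.28], [0, 2.63], [-3.12, 3.12]. Speed limits (rad/s): [2.57, 2.57, 3.01, 3.14, 3.14, 3.14].

## Interface

Orientations are given as a unit quaternion [x, y, z, w].
In Python, from cell import bot gives the robot as it stands.
- The arm moves only by the tool apply_moves, never from a script. Its argument "steps" is a list of rows, each an object of numbers: "x", "y", "z": the shift along the world's x, y, z in cm; "wx", "wy", "wz": the turn, a rotation vector about the world's x, y, z in rad. In form: [{"x": .., "y": .., "z": .., "wx": .., "wy": .., "wz": ..}, ...]. A call has 1 to 12 rows; each row shifts and turns the commanded pose from where the row before left it; what a row does not reach is not made up. A row lasts 1/8 s, in which the tool goes at most 62.5 mm and 10.7 degrees, less where a joint would pass 70% of its speed; a pose out of reach is approached as far as the arm can. A call is refused whole if a number of a shift passes 6.25 or a number of a turn 0.188, either way. A call with a gripper value outside its range is refused whole. "hand" is the finger opening in cm, from 0 to 8.81, set as the call begins (left out, the last holds). The fingers move at their own pace and stop on an object; "force" is the grip in N (left out, the last holds). Time passes only in rows, so rows that do not move let the fingers close. It gives the time, the measured TCP pose, the force, the opening and the grip force at its end, in the units of the state.
- bot.get_obs(): the state, without advancing time (a new reading comes with each control period).
- bot.read_camera(name): name is "scene" or "side" or "wrist"; returns the picture (384x512x3 uint8, red, green, blue); there is no depth.
- bot.camera_params(name): a dict with "camera_matrix" (3x3 intrinsics, pixels), "rvec" (rotation vector, rad) and "tvec" (3), from world to camera coordinates, as OpenCV has them. Camera axes: x right, y down, z forward; pixel columns grow to the right and rows downward; lengths in m; the calibration is good to about 2 mm. A picture is of the moment at which its call begins: read the wrist's pose just before it. camera_params takes no time and is no camera call; for the wrist camera it gives the pose at the moment of the call.
- bot.hand_in(): hands the job in; it is judged then, once.
The state is a dict: "clock": time; "joint_pos": joint angles; "qd": joint speeds; "tau": joint torques, N m; "position": TCP position; "tcp_rot": TCP orientation; "wrist_force": force on the tool from outside, world axes, zero at the start; "wrist_torque": the same for the moment, N m; "grip_width": opening from 0.0 (shut) to 1.0 (fully open); "grip_force": force on a finger pad.
Only numpy, scipy, OpenCV 4.12 (cv2) and the standard library are available. Lean on these libraries where they do the work, as an engineer would, in place of code of your own. Each camera call takes 0.05 s, during which the arm holds its last target. There are 200 camera calls.

## Task

Take the orange-handled pin tool out of the blue rack and use it to hold down the recessed red release button of the controller with the yellow cartridge while you push that cartridge out towards the unit's open front, all the way to its stop. Then stand the pin tool back in its free hole in the rack and let go. Press and push gently, under about 15 N, touch the controllers with nothing but the pin, and leave the one with the grey cartridge and everything else as it is.

Things in the scene. Friction and masses are not known exactly. Their poses are not given: they have to be found in the camera images.
- pin: pin tool, about 70 g: round steel shaft 6 mm in diameter, 45 mm long, below a 20 x 20 mm square orange handle 55 mm long. Origin at the lower tip, z up along the shaft; the handle spans z 45 to 100 mm, its flat sides face the body's x and y axes. It stands upright in the rack, the handle's shoulder resting on the rack's top, tip 5 mm above the table.
- drift: bystander: black-handled drift standing in the rack's other hole, same size and origin but with a 14 mm shaft, too thick for the button's well. Stays where it is.
- rack: blue tool rack fixed to the table, 60 (x) x 140 (y) x 50 mm high, with two through holes 17 mm in diameter, 80 mm apart along its y axis. Origin: centre of underside. Which hole holds the pin differs from start to start.
- rack_hole0 (a point): mouth of one rack hole, on the rack's top face 50 mm above the table
- rack_hole1 (a point): mouth of the other rack hole, on the rack's top face 50 mm above the table
- unit: controller with the yellow cartridge: grey ribbed housing fixed to the table, 130 (x) x 92 (y) x 60 mm high; origin at the centre of its underside, z up. The 110 x 50 x 40 mm cartridge lies in a channel in its top, flush with the top face, and slides out along the unit's own -x direction, through the open front end.
- unit_well (a point): centre of the mouth of the square 12 x 12 mm well in the yellow cartridge's top, 60 mm above the table; moves with the cartridge, has the unit's axes. The red button at its bottom lies 11 to 29 mm below the mouth, not measured. Sprung: moves at about 4 N, stiffens 0.7 N per mm, frees the cartridge 3.5 mm down (about 6.5 N), hard stop at 5.5 mm (about 8 N).
- unit_cartridge (a joint): how far the yellow cartridge is out, m: 0 in and latched, 0.046 at its outer stop. Pushed by the pin's side on the well's wall; slides with about 2.5 N friction while the button is down and stays where left. The button must stay down during the whole push: if it comes up, the latch catches at the next of four notches 12 mm apart.
- other: identical controller with the grey cartridge; same size, origin and axes. To be left alone.
- other_cartridge (a joint): how far the grey cartridge has come out, m; stays 0
- bearing: bystander: steel bearing ring, 64 mm in diameter, 18 mm high; origin at the centre of its underside
- fitting: bystander: brass fitting, 28 mm in diameter, 30 mm high; origin at the centre of its underside
- tin: bystander: green tin, 70 mm in diameter, 90 mm high; origin at the centre of its underside
- plug: bystander: red plug, 32 mm in diameter, 26 mm high; origin at the centre of its underside
There are look-alikes about, which are no part of the job. Leave any pink or turquoise look-alike of the pin alone. Leave any purple look-alike of the rack alone.

How it is judged:
On the way, in this order (a step that is already met when the one before it is completed fails the run):
1. the pin tool is lifted clear of the rack (height (world z) of pin above 0.055 m), for 0.1 s.
2. the yellow cartridge is out by at least 41 mm with the pin still in its well (value of joint unit_cartridge above 0.041 m and horizontal distance between pin and unit_well below 0.008 m and z of pin in the frame of unit_well below -0.01 m), for 0.1 s.
At the end, for the whole second after the job is handed in: The yellow cartridge is out by at least 41 mm of its 46 mm, the grey one still in (under 4 mm), and the pin tool stands upright (within 0.1 rad), at rest, in a rack hole (axis within 9 mm of the hole's centre) with its shoulder down on the rack (tip under 10 mm above the table) (value of joint unit_cartridge above 0.041 m and value of joint other_cartridge below 0.004 m and (horizontal distance between pin and rack_hole0 below 0.009 m or horizontal distance between pin and rack_hole1 below 0.009 m) and height (world z) of pin below 0.01 m and angle between pin's own z axis and vertical below 0.1 rad and linear speed of pin below 0.02 m/s); the robot touches nothing.
It fails at once if the pin bears on the yellow-cartridge controller with more than 18 N (contact force between pin and unit above 18 N).
It fails at once if the gripper or arm touches a controller (over 2 N) (contact force between any of the fingers, the arm and unit above 2 N or contact force between any of the fingers, the arm and other above 2 N).
It fails at once if the pin bears on the grey-cartridge controller (over 5 N) (contact force between pin and other above 5 N).
It fails at once if the grey cartridge is pushed out by 4 mm (value of joint other_cartridge above 0.004 m).
It fails at once if a bystander (drift, bearing, fitting, tin, plug) is moved by more than 20 mm (distance of any of drift, bearing, fitting, tin, plug from where it was at the start of the episode above 0.02 m).
It also fails if it takes over 54 s, if anything falls off the work surface, if the arm or the gripper's body presses on something with over 40 N, if the wrist force passes 120 N, or if a joint passes its speed limit or range.

## Working session

There is one attempt and no reset: what is moved stays moved. The work goes in short steps, Python scripts to look and compute and a tool call to move; the robot and the scene stay as the last step left them, time stands still between calls to the robot, and variables do not carry over. Pictures are saved under pics/ and viewed, at most 10 in all, crops included, and the job is handed in when it is done.

Besides the shell and the picture viewer there is one more tool, called after "Request:" as a command line: name --argument value ..., lists and objects as JSON in quotes. apply_moves: Moves the arm, as the interface text tells. Its arguments: {"type":"object","properties":{"steps":{"type":"array","items":{"type":"object","properties":{"x":{"type":"number"},"y":{"type":"number"},"z":{"type":"number"},"wx":{"type":"number"},"wy":{"type":"number"},"wz":{"type":"number"}}}},"hand":{"type":"number"},"force":{"type":"number"}},"required":["steps"]}

```bash
mkdir -p pics; cat > h.py <<'E'
import numpy as np, cv2
from cell import bot
def cam(n):
    p=bot.camera_params(n); return np.array(p["camera_matrix"]),cv2.Rodrigues(np.array(p["rvec"],float))[0],np.array(p["tvec"],float).ravel()
def ray(n,uv,z,P=None):
    K,R,t=P or cam(n); d=R.T@np.linalg.inv(K)@np.array([uv[0],uv[1],1.]); c=-R.T@t
    return c+d*(z-c[2])/d[2]
def proj(n,X,P=None):
    K,R,t=P or cam(n); q=K@(R@np.array(X,float)+t); return q[:2]/q[2]
def shot(n,name):
    P=cam(n); im=bot.read_camera(n); cv2.imwrite(f"pics/{name}.png",im[:,:,::-1]); return im,P
E
python3 - <<'E'
from h import *
a,_=shot("scene","s0");b,_=shot("side","d0")
for n in("scene","side"):
    K,R,t=cam(n);print(n,-R.T@t,K[0,0])
print(bot.get_obs(),bot.grasp_offset)
E
```

```text
scene [1.20788684 0.35749228 0.7042737 ] 434.9703237005445
side [-0.19142226  0.7531538   0.68937491] 394.4587160619387
{'clock': 0.1, 'joint_pos': array([ 1.11573070e+00,  1.81463746e-01,  1.60787989e+00, -2.19536901e-06,
        1.35376311e+00, -2.06284278e-01]), 'qd': array([ 6.87561199e-04, -4.95806045e-04, -2.32110299e-03, -5.58591467e-05,
        8.20619012e-04, -2.94648255e-04]), 'tau': array([ 1.25739592e-03, -4.34817696e+01, -3.42699909e+01,  7.06094317e-02,
        3.38934513e-02, -5.26792962e-05]), 'position': array([0.14134683, 0.55688229, 0.23791549]), 'tcp_rot': array([ 1.24069867e-01,  9.92273196e-01, -7.16382898e-04, -2.44786191e-04]), 'wrist_force': array([-0.01217625, -0.04287618, -0.41396991]), 'wrist_torque': array([-0.02100761, -0.06343828,  0.00226818]), 'grip_force': 0.0, 'grip_width': 1.0023321351015702} -0.0187
```

View pics/s0.png

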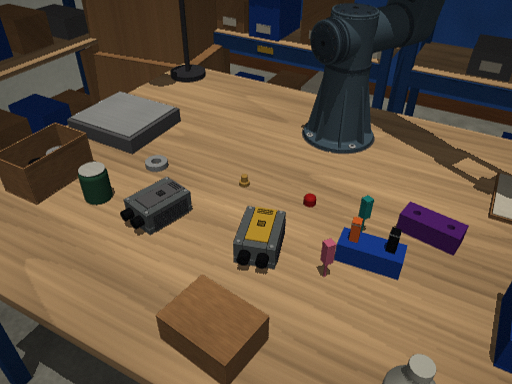

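View pics/d0.png

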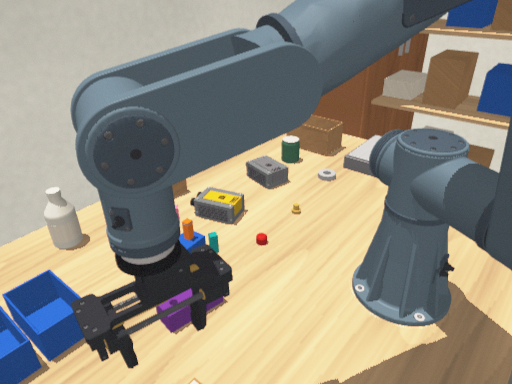

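Scene view: the orange pin is at (356,230) in the blue rack (371,253). Things it could be confused with: pink (328,250), turquoise (366,207), the black drift (393,238), and the purple rack (432,227). The yellow unit is at (260,237) and the grey one at (157,204). I choose the orange handle and check it in a close crop.

```bash
python3 - <<'E'
from h import *
im=cv2.imread("pics/s0.png")
c=np.hstack([cv2.resize(im[200:275,220:300],(400,375),interpolation=cv2.INTER_CUBIC),cv2.resize(im[195:275,320:410],(400,375),interpolation=cv2.INTER_CUBIC)])
cv2.imwrite("pics/c0.png",c)
hsv=cv2.cvtColor(im,cv2.COLOR_BGR2HSV)
def mask(lo,hi,box):
    m=cv2.inRange(hsv,lo,hi); k=np.zeros_like(m);x0,y0,x1,y1=box;k[y0:y1,x0:x1]=m[y0:y1,x0:x1];return k
mo=mask((5,170,120),(16,255,255),(340,205,375,245))
ys,xs=np.nonzero(mo);print("orange",xs.min(),xs.max(),ys.min(),ys.max())
top=ys<ys.min()+4
print("pin top", ray("scene",(xs[top].mean(),ys.min()+2.5),.105), "mid",ray("scene",(xs.mean(),ys.mean()),.08))
my=mask((20,120,100),(32,255,255),(230,195,295,250))
r=cv2.minAreaRect(cv2.findNonZero(my));print("yel",r)
for p in cv2.boxPoints(r):print(ray("scene",p,.06))
mb=mask((105,150,60),(125,255,255),(330,220,415,280))
h=cv2.convexHull(cv2.findNonZero(mb));a=cv2.approxPolyDP(h,3,True)[:,0];
for p in a:print("rack",p,ray("scene",p,.05)[:2],ray("scene",p,0)[:2])
E
```

```text
orange 352 362 217 236
pin top [0.49974333 0.21501102 0.105     ] mid [0.47344988 0.210059   0.08      ]
yel ((260.4315185546875, 223.83277893066406), (22.74260711669922, 36.117286682128906), 16.389541625976562)
[0.62327048 0.01247403 0.06      ]
[ 0.50946848 -0.02573397  0.06      ]
[0.5053114  0.02970803 0.06      ]
[0.6177075  0.06233799 0.06      ]
rack [406 245] [0.46342063 0.32071244] [0.40652807 0.3179017 ]
rack [397 278] [0.56572275 0.32769632] [0.51664818 0.32541929]
rack [335 259] [0.57708453 0.20187744] [0.52887823 0.18998526]
rack [344 228] [0.4771878 0.1855128] [0.42134733 0.17237003]
```

View pics/c0.png

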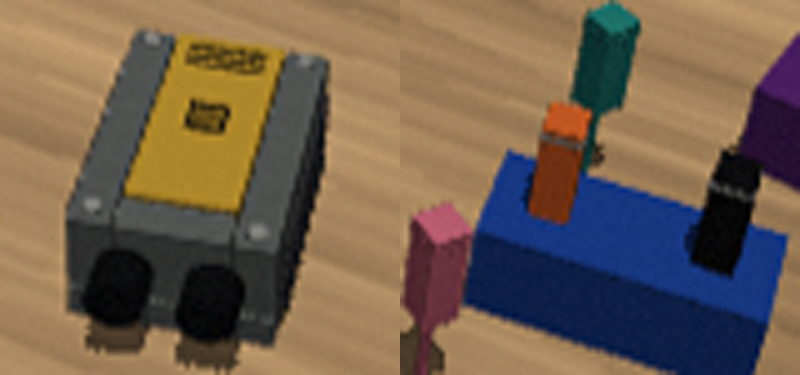

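The crop shows the well at about px (261,223). The cables mark the closed +x end, so the open front faces the robot. The pin is the orange one in the rack's left hole.

Request:
apply_moves --steps '[{"x":3,"y":-3,"wz":0.035},{"x":3.6,"y":-3.4,"wz":0.035},{"x":3.6,"y":-3.4,"wz":0.035},{"x":3.6,"y":-3.4,"wz":0.035},{"x":3.6,"y":-3.4,"wz":0.035},{"x":3.6,"y":-3.4,"wz":0.035},{"x":3.6,"y":-3.4,"wz":0.035},{"x":3.6,"y":-3.4,"wz":0.035},{"x":3.6,"y":-3.4,"wz":0.035},{"x":3,"y":-3,"wz":0.035},{"x":1.6,"y":-1},{}]' --hand 5

```text
$.steps[0]: bad value
```

```bash
python3 - <<'E'
from h import *
o=bot.get_obs();print(o["clock"],o["position"],o["tcp_rot"])
im,P=shot("wrist","w0");shot("scene","s1")
K,R,t=P;print(-R.T@t,R[2])
for X in([.5,.215,.105],[.56,.02,.06]):print(proj("wrist",X,P))
E
```

```text
0.1 [0.14134683 0.55688229 0.23791549] [ 1.24069867e-01  9.92273196e-01 -7.16382898e-04 -2.44786191e-04]
[0.05989206 0.57740008 0.38365824] [ 0.30911699 -0.08002965 -0.94765075]
[ 91.65152722 464.83609299]
[ 16.16124886 473.35140805]
```

View pics/w0.png

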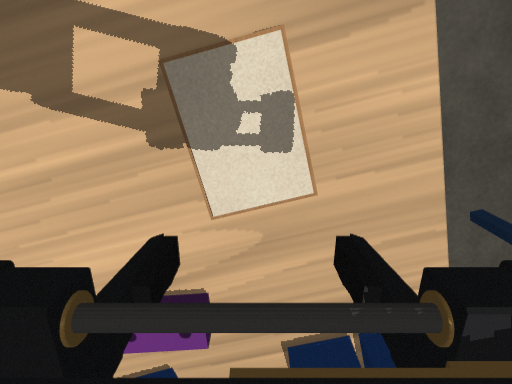

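The wrist view shows only the table and the purple rack, because that move was refused (rows need all six numbers). I'll resend it in full.

Request:
apply_moves --steps '[{"x":3,"y":-3,"z":0,"wx":0,"wy":0,"wz":0.035},{"x":3.6,"y":-3.4,"z":0,"wx":0,"wy":0,"wz":0.035},{"x":3.6,"y":-3.4,"z":0,"wx":0,"wy":0,"wz":0.035},{"x":3.6,"y":-3.4,"z":0,"wx":0,"wy":0,"wz":0.035},{"x":3.6,"y":-3.4,"z":0,"wx":0,"wy":0,"wz":0.035},{"x":3.6,"y":-3.4,"z":0,"wx":0,"wy":0,"wz":0.035},{"x":3.6,"y":-3.4,"z":0,"wx":0,"wy":0,"wz":0.035},{"x":3.6,"y":-3.4,"z":0,"wx":0,"wy":0,"wz":0.035},{"x":3.6,"y":-3.4,"z":0,"wx":0,"wy":0,"wz":0.035},{"x":3,"y":-3,"z":0,"wx":0,"wy":0,"wz":0.035},{"x":1.1,"y":-1,"z":0,"wx":0,"wy":0,"wz":0},{"x":0,"y":0,"z":0,"wx":0,"wy":0,"wz":0}]' --hand 5

```text
clock: 1.7
position: [0.5006, 0.2151, 0.2384]
tcp_rot: [-0.05, 0.999, 0.0, -0.0]
wrist_force: [-0.4, 0.7, -0.1]
grip_width: 0.565
grip_force: 0.0
```

```bash
python3 - <<'E'
from h import *
o=bot.get_obs();print(o["clock"],o["position"],o["tcp_rot"])
im,P=shot("wrist","w1");shot("side","d1")
K,R,t=P;print(-R.T@t,R[2])
for X in([.5,.215,.105],[.56,.02,.06]):print(proj("wrist",X,P))
E
```

```text
1.7 [0.50058169 0.21510046 0.2384146 ] [-4.96059327e-02  9.98768773e-01  1.26055732e-04 -4.15778515e-04]
[0.41697205 0.20655876 0.38418242] [ 0.31731646  0.0319635  -0.94778088]
[256.48172672 182.64077417]
[ 87.97596235 204.57000102]
```

View pics/w1.png

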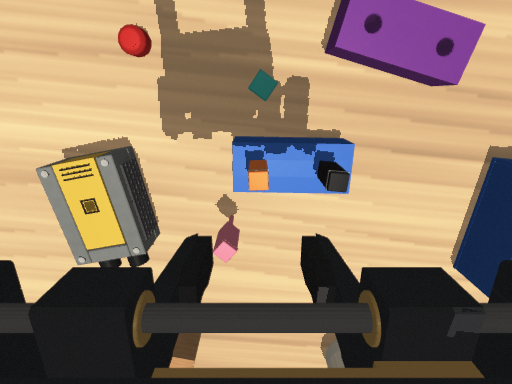

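The wrist view shows the pin top at about (258,182), the rack aligned with the gripper, the yellow cartridge's well at (90,206) and its closed, cabled end at the bottom.

```bash
python3 - <<'E'
from h import *
im=cv2.imread("pics/w1.png");hsv=cv2.cvtColor(im,cv2.COLOR_BGR2HSV);P=cam("wrist")
def sub(x0,y0,x1,y1,lo,hi):
    m=cv2.inRange(hsv[y0:y1,x0:x1],lo,hi); n,l,s,c=cv2.connectedComponentsWithStats(m); k=1+s[1:,4].argmax(); m=((l==k)*255).astype(np.uint8)
    p=cv2.findNonZero(m).astype(np.float32)+np.float32([x0,y0]);return p,m
o,_=sub(240,150,280,200,(5,150,200),(20,255,255));r=cv2.minAreaRect(o);print("pin top rect",r)
ptop=ray("wrist",r[0],.105,P);print(ptop)
b,_=sub(225,160,360,200,(105,120,150),(125,255,255));print("rack top",b[:,0].min((0)),b[:,0].max(0))
y,_=sub(40,140,150,262,(20,120,120),(32,255,255));h=cv2.convexHull(y)
Q=np.array([ray("wrist",p[0],.06,P)[:2] for p in h],np.float32);rr=cv2.minAreaRect(Q);print("yel",rr,cv2.boxPoints(rr))
x0,y0=78,195
g=cv2.cvtColor(im,cv2.COLOR_BGR2GRAY)[195:220,76:104];m=g<90;ys,xs=np.nonzero(m);c=((xs.min()+xs.max())/2+76,(ys.min()+ys.max())/2+195);print("well",c,ray("wrist",c,.06,P),(xs.min(),xs.max(),ys.min(),ys.max()))
for p in((232,137),(353,142),(353,194),(232,192)):print("rack",ray("wrist",p,.05,P)[:2])
E
```

```text
pin top rect ((258.0, 180.0), (18.0, 18.0), 90.0)
[0.49622436 0.21735083 0.105     ]
rack top [233. 160.] [352. 192.]
yel ((0.5608049631118774, 0.02302888222038746), (0.1106620579957962, 0.05069729685783386), 16.429529190063477) [[ 0.5005637   0.0316929 ]
 [ 0.51490265 -0.01693434]
 [ 0.62104625  0.01436486]
 [ 0.6067073   0.0629921 ]]
well (np.float64(89.5), np.float64(205.5)) [0.56057945 0.02292811 0.06      ] (np.int64(4), np.int64(23), np.int64(3), np.int64(18))
rack [0.464491   0.18475799]
rack [0.45626649 0.32256402]
rack [0.51800179 0.33545161]
rack [0.53013502 0.18962863]
```

Request:
apply_moves --steps '[{"x":-0.3,"y":0.15,"z":-3,"wx":0,"wy":0,"wz":0},{"x":0,"y":0,"z":-4,"wx":0,"wy":0,"wz":0},{"x":0,"y":0,"z":-4,"wx":0,"wy":0,"wz":0},{"x":0,"y":0,"z":-3,"wx":0,"wy":0,"wz":0},{"x":0,"y":0,"z":-2,"wx":0,"wy":0,"wz":0},{"x":0,"y":0,"z":-1.2,"wx":0,"wy":0,"wz":0},{"x":0,"y":0,"z":0,"wx":0,"wy":0,"wz":0}]' --hand 5

```text
clock: 2.68
position: [0.4966, 0.2175, 0.0663]
tcp_rot: [-0.051, 0.999, -0.0, -0.001]
wrist_force: [0.2, -0.1, 0.6]
grip_width: 0.571
grip_force: 0.0
```

Request:
apply_moves --steps '[{"x":0,"y":0,"z":0,"wx":0,"wy":0,"wz":0},{"x":0,"y":0,"z":0,"wx":0,"wy":0,"wz":0},{"x":0,"y":0,"z":0,"wx":0,"wy":0,"wz":0},{"x":0,"y":0,"z":0,"wx":0,"wy":0,"wz":0},{"x":0,"y":0,"z":0,"wx":0,"wy":0,"wz":0},{"x":0,"y":0,"z":0,"wx":0,"wy":0,"wz":0}]' --hand 1 --force 45

```text
clock: 3.42
position: [0.498, 0.2169, 0.0672]
tcp_rot: [-0.051, 0.999, 0.0, 0.0]
wrist_force: [-0.2, 0.2, 5.4]
grip_width: 0.223
grip_force: 44.9
```

Gripped at about 20 mm opening. Next I lift it clear and look.

Request:
apply_moves --steps '[{"x":0,"y":0,"z":1,"wx":0,"wy":0,"wz":0},{"x":0,"y":0,"z":2,"wx":0,"wy":0,"wz":0},{"x":0,"y":0,"z":2,"wx":0,"wy":0,"wz":0},{"x":0,"y":0,"z":3,"wx":0,"wy":0,"wz":0},{"x":0,"y":0,"z":3,"wx":0,"wy":0,"wz":0},{"x":0,"y":0,"z":1,"wx":0,"wy":0,"wz":0},{"x":0,"y":0,"z":0,"wx":0,"wy":0,"wz":0},{"x":0,"y":0,"z":0,"wx":0,"wy":0,"wz":0}]'

```text
clock: 4.42
position: [0.4967, 0.2166, 0.1853]
tcp_rot: [-0.051, 0.999, -0.0, -0.001]
wrist_force: [-0.0, -0.9, -0.6]
grip_width: 0.224
grip_force: 44.9
```

```bash
python3 - <<'E'
from h import *
o=bot.get_obs();print(o["clock"],o["position"],o["tcp_rot"],o["wrist_force"],o["grip_width"])
im,P=shot("scene","s2");im2,_=shot("side","d2");w,_=shot("wrist","w2")
p=o["position"]
# predicted tip/shoulder/top if pin centred in the fingers with grasp as in rack
tip=p+[0,0,-.0612-.0]
pr={}
for n in("scene","side"):pr[n]=[proj(n,tip+[0,0,h]) for h in(0,.045,.1)];print(n,pr[n])
def crop(i,c,s):
    x,y=map(int,c);k=i[max(y-s,0):y+s,max(x-s,0):x+s,::-1];return cv2.resize(k,(400,400),interpolation=cv2.INTER_CUBIC),(max(x-s,0),max(y-s,0))
a,ao=crop(im,pr["scene"][1],30);b,bo=crop(im2,pr["side"][1],30);print(ao,bo)
cv2.imwrite("pics/c2.png",np.hstack([a,b]))
E
```

```text
4.425 [0.49670178 0.21661811 0.18526246] [-5.05608035e-02  9.98720292e-01 -1.67371380e-04 -1.16411479e-03] [-0.01034819 -0.92230395 -0.62157139] 0.22360735116354535
scene [array([359.71464274, 211.98920352]), array([363.15837666, 194.8998593 ]), array([367.67401997, 172.49122241])]
side [array([185.95215961, 214.71668427]), array([184.08077822, 199.94996061]), array([181.67625475, 180.97631167])]
(333, 164) (154, 169)
```

View pics/c2.png

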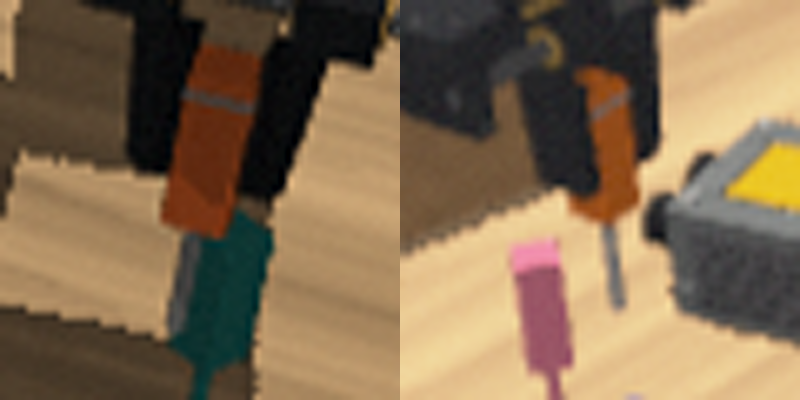

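Scene crop: the tip is at about (358.8,214.7). Side crop: the tip is at (186.9,215.0). The handle is firmly between the fingers and looks upright. I'll triangulate the tip from these two.

```bash
python3 - <<'E'
from h import *
p=bot.get_obs()["position"]
Ps=[]
for n in("scene","side"):
    K,R,t=cam(n);Ps.append(K@np.c_[R,t])
def tri(a,b):
    X=cv2.triangulatePoints(Ps[0],Ps[1],np.array(a,float).reshape(2,1),np.array(b,float).reshape(2,1));return (X[:3]/X[3]).ravel()
X=tri((358.8,214.7),(186.85,215));print("tip",X,X-p)
sc=cv2.imread("pics/s0.png")
# well in scene view
print("well scene",ray("scene",(261.4,223.4),.06))
hsv=cv2.cvtColor(cv2.imread("pics/s2.png"),cv2.COLOR_BGR2HSV);m=cv2.inRange(hsv[195:260,225:300],(20,100,90),(32,255,255))
h=cv2.convexHull(cv2.findNonZero(m))+np.array([225,195]);Q=np.array([ray("scene",q[0],.06,cam("scene"))[:2] for q in h],np.float32);print(cv2.minAreaRect(Q))
hsv=cv2.cvtColor(cv2.imread("pics/d2.png"),cv2.COLOR_BGR2HSV);m=cv2.inRange(hsv[180:225,190:250],(20,100,90),(32,255,255))
h=cv2.convexHull(cv2.findNonZero(m))+np.array([190,180]);Q=np.array([ray("side",q[0],.06)[:2] for q in h],np.float32);print(cv2.minAreaRect(Q))
E
```

```text
tip [0.49864598 0.21475069 0.11937756] [ 0.00176936 -0.00190793 -0.06606476]
well scene [0.56427188 0.02194526 0.06      ]
((0.565555214881897, 0.021100416779518127), (0.11389881372451782, 0.0511409267783165), 16.165315628051758)
((0.540268063545227, 0.022969374433159828), (0.08235630393028259, 0.1627196967601776), 86.31085968017578)
```

Request:
apply_moves --steps '[{"x":0,"y":-2,"z":0.5,"wx":0,"wy":0,"wz":0},{"x":1,"y":-4,"z":0,"wx":0,"wy":0,"wz":0},{"x":1.5,"y":-4,"z":0,"wx":0,"wy":0,"wz":0},{"x":1.5,"y":-4,"z":0,"wx":0,"wy":0,"wz":0},{"x":1.5,"y":-3.4,"z":0,"wx":0,"wy":0,"wz":0},{"x":1,"y":-2,"z":-2,"wx":0,"wy":0,"wz":0},{"x":0,"y":0,"z":-2,"wx":0,"wy":0,"wz":0},{"x":0,"y":0,"z":-1,"wx":0,"wy":0,"wz":0},{"x":0,"y":0,"z":0,"wx":0,"wy":0,"wz":0},{"x":0,"y":0,"z":0,"wx":0,"wy":0,"wz":0}]' --force 60

```text
clock: 5.82
position: [0.563, 0.0229, 0.1426]
tcp_rot: [-0.051, 0.999, -0.0, 0.001]
wrist_force: [-1.1, 0.7, -1.0]
grip_width: 0.224
grip_force: 59.9
```

```bash
python3 - <<'E'
from h import *
o=bot.get_obs();print(o["clock"],o["position"],o["wrist_force"])
im,P=shot("scene","s3");im2,_=shot("side","d3")
p=o["position"]
def crop(i,c,s):
    x,y=map(int,c);k=i[y-s:y+s,x-s:x+s,::-1];return cv2.resize(k,(400,400),interpolation=cv2.INTER_CUBIC),(x-s,y-s)
a,ao=crop(im,proj("scene",[.562,.022,.075]),30);b,bo=crop(im2,proj("side",[.562,.022,.075]),25);print(ao,bo)
print([proj(n,p+[0,0,-.062]) for n in("scene","side")])
cv2.imwrite("pics/c3.png",np.hstack([a,b]))
E
```

```text
5.825 [0.56298085 0.02287314 0.14257686] [-1.06799053  0.71474138 -0.96272067]
(232, 187) (195, 167)
[array([262.1944925, 216.1849327]), array([220.32686674, 191.44544994])]
```

View pics/c3.png

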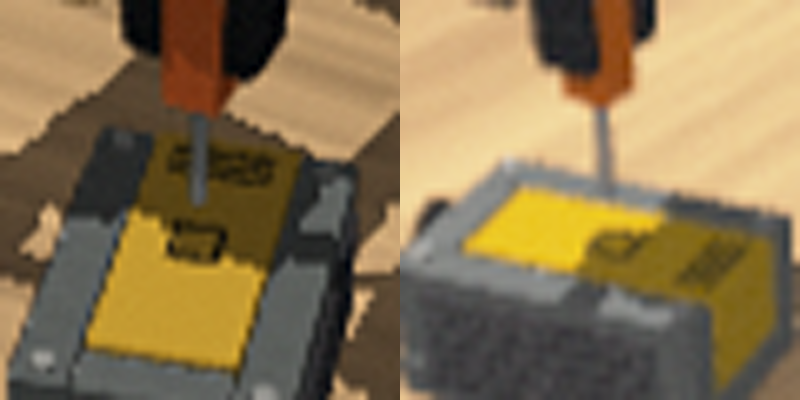

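Scene: tip at (261.85,217.6), well at (261.25,223.15). Side: tip at (221.0,191.4), well at (222.3,197.6).

```bash
python3 - <<'E'
from h import *
Ps=[]
for n in("scene","side"):
    K,R,t=cam(n);Ps.append(K@np.c_[R,t])
def tri(a,b):
    X=cv2.triangulatePoints(Ps[0],Ps[1],np.array(a,float).reshape(2,1),np.array(b,float).reshape(2,1));return (X[:3]/X[3]).ravel()
T=tri((261.85,217.6),(221,191.4));W=tri((261.25,223.15),(222.25,197.6));print(T,W,W-T)
# well via projected yellow outline, both views
print(ray("scene",(261.25,223.15),.06),ray("side",(222.25,197.6),.06))
E
```

```text
[0.56354541 0.02135166 0.07805751] [0.56057501 0.01935147 0.05723268] [-0.0029704  -0.00200019 -0.02082483]
[0.56369868 0.02125667 0.06      ] [0.55754926 0.02180207 0.06      ]
```

Request:
apply_moves --steps '[{"x":-0.15,"y":-0.05,"z":0,"wx":0,"wy":0,"wz":0},{"x":0,"y":0,"z":-0.6,"wx":0,"wy":0,"wz":0},{"x":0,"y":0,"z":-0.6,"wx":0,"wy":0,"wz":0},{"x":0,"y":0,"z":-0.4,"wx":0,"wy":0,"wz":0},{"x":0,"y":0,"z":-0.2,"wx":0,"wy":0,"wz":0},{"x":0,"y":0,"z":-0.2,"wx":0,"wy":0,"wz":0},{"x":0,"y":0,"z":0,"wx":0,"wy":0,"wz":0},{"x":0,"y":0,"z":0,"wx":0,"wy":0,"wz":0}]'

```text
clock: 6.92
position: [0.5612, 0.0223, 0.1219]
tcp_rot: [-0.051, 0.999, -0.0, 0.0]
wrist_force: [0.3, 0.0, -1.3]
grip_width: 0.226
grip_force: 59.9
```

Request:
apply_moves --steps '[{"x":0,"y":0,"z":-0.2,"wx":0,"wy":0,"wz":0},{"x":0,"y":0,"z":-0.2,"wx":0,"wy":0,"wz":0},{"x":0,"y":0,"z":0,"wx":0,"wy":0,"wz":0}]'

```text
clock: 7.3
position: [0.5609, 0.0223, 0.1175]
tcp_rot: [-0.051, 0.999, 0.0, -0.0]
wrist_force: [-0.6, -0.9, -0.0]
grip_width: 0.221
grip_force: 59.9
```

```bash
python3 - <<'E'
from h import *
o=bot.get_obs();print(o["clock"],o["position"],o["wrist_force"])
im,P=shot("scene","s4");im2,_=shot("side","d4")
def crop(i,c,s):
    x,y=map(int,c);k=i[y-s:y+s,x-s:x+s,::-1];return cv2.resize(k,(400,400),interpolation=cv2.INTER_CUBIC)
cv2.imwrite("pics/c4.png",np.hstack([crop(im,proj("scene",[.562,.022,.065]),25),crop(im2,proj("side",[.562,.022,.065]),25)]))
E
```

```text
7.3 [0.56088168 0.02233672 0.11745137] [-0.61030783 -0.85117546 -0.00577607]
```

View pics/c4.png

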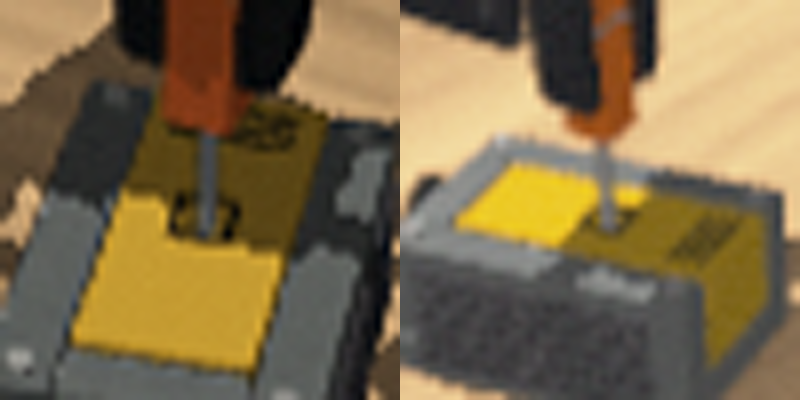

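Both crops show the shaft entering the well, laterally centred, and the wrist reads no contact. I continue down in small steps.

Request:
apply_moves --steps '[{"x":0,"y":0,"z":-0.2,"wx":0,"wy":0,"wz":0},{"x":0,"y":0,"z":-0.2,"wx":0,"wy":0,"wz":0},{"x":0,"y":0,"z":0,"wx":0,"wy":0,"wz":0}]'

```text
clock: 7.78
position: [0.5609, 0.0223, 0.1134]
tcp_rot: [-0.051, 0.999, 0.0, -0.0]
wrist_force: [-0.2, -0.1, 0.0]
grip_width: 0.224
grip_force: 59.9
```

Request:
apply_moves --steps '[{"x":0,"y":0,"z":-0.2,"wx":0,"wy":0,"wz":0},{"x":0,"y":0,"z":0,"wx":0,"wy":0,"wz":0},{"x":0,"y":0,"z":0,"wx":0,"wy":0,"wz":0}]'

```text
clock: 8.15
position: [0.5611, 0.0223, 0.1117]
tcp_rot: [-0.051, 0.999, -0.0, -0.0]
wrist_force: [0.3, -0.4, -0.6]
grip_width: 0.222
grip_force: 59.9
```

Request:
apply_moves --steps '[{"x":0,"y":0,"z":-0.2,"wx":0,"wy":0,"wz":0},{"x":0,"y":0,"z":0,"wx":0,"wy":0,"wz":0},{"x":0,"y":0,"z":0,"wx":0,"wy":0,"wz":0}]'

```text
clock: 8.52
position: [0.5611, 0.0223, 0.1097]
tcp_rot: [-0.051, 0.999, -0.0, -0.0]
wrist_force: [-0.1, -0.5, -1.2]
grip_width: 0.22
grip_force: 59.9
```

Request:
apply_moves --steps '[{"x":0,"y":0,"z":-0.2,"wx":0,"wy":0,"wz":0},{"x":0,"y":0,"z":0,"wx":0,"wy":0,"wz":0},{"x":0,"y":0,"z":0,"wx":0,"wy":0,"wz":0}]'

```text
clock: 8.9
position: [0.5611, 0.0223, 0.1077]
tcp_rot: [-0.051, 0.999, -0.0, -0.0]
wrist_force: [-0.1, 0.1, -0.3]
grip_width: 0.218
grip_force: 59.9
```

Request:
apply_moves --steps '[{"x":0,"y":0,"z":-0.2,"wx":0,"wy":0,"wz":0},{"x":0,"y":0,"z":0,"wx":0,"wy":0,"wz":0},{"x":0,"y":0,"z":0,"wx":0,"wy":0,"wz":0}]'

```text
clock: 9.28
position: [0.5611, 0.0223, 0.1057]
tcp_rot: [-0.051, 0.999, -0.0, -0.0]
wrist_force: [-0.3, 0.3, -0.7]
grip_width: 0.22
grip_force: 59.9
```

Request:
apply_moves --steps '[{"x":0,"y":0,"z":-0.2,"wx":0,"wy":0,"wz":0},{"x":0,"y":0,"z":0,"wx":0,"wy":0,"wz":0},{"x":0,"y":0,"z":0,"wx":0,"wy":0,"wz":0}]'

```text
clock: 9.65
position: [0.5614, 0.0223, 0.1041]
tcp_rot: [-0.051, 0.999, -0.0, 0.0]
wrist_force: [-0.4, -0.6, 2.7]
grip_width: 0.221
grip_force: 59.9
```

Request:
apply_moves --steps '[{"x":0,"y":0,"z":-0.2,"wx":0,"wy":0,"wz":0},{"x":0,"y":0,"z":0,"wx":0,"wy":0,"wz":0},{"x":0,"y":0,"z":0,"wx":0,"wy":0,"wz":0}]'

```text
clock: 10.02
position: [0.5613, 0.0223, 0.102]
tcp_rot: [-0.051, 0.999, -0.0, 0.0]
wrist_force: [0.0, 0.9, 4.0]
grip_width: 0.223
grip_force: 59.9
```

Request:
apply_moves --steps '[{"x":0,"y":0,"z":-0.15,"wx":0,"wy":0,"wz":0},{"x":0,"y":0,"z":0,"wx":0,"wy":0,"wz":0},{"x":0,"y":0,"z":0,"wx":0,"wy":0,"wz":0}]'

```text
clock: 10.4
position: [0.5613, 0.0223, 0.1004]
tcp_rot: [-0.051, 0.999, -0.0, 0.0]
wrist_force: [0.5, -0.1, 4.9]
grip_width: 0.222
grip_force: 59.9
```

Request:
apply_moves --steps '[{"x":0,"y":0,"z":-0.1,"wx":0,"wy":0,"wz":0},{"x":0,"y":0,"z":0,"wx":0,"wy":0,"wz":0},{"x":0,"y":0,"z":0,"wx":0,"wy":0,"wz":0}]'

```text
clock: 10.78
position: [0.5614, 0.0223, 0.0995]
tcp_rot: [-0.051, 0.999, -0.0, 0.0]
wrist_force: [-0.2, 1.0, 6.0]
grip_width: 0.217
grip_force: 59.9
```

Request:
apply_moves --steps '[{"x":0,"y":0,"z":-0.07,"wx":0,"wy":0,"wz":0},{"x":0,"y":0,"z":0,"wx":0,"wy":0,"wz":0},{"x":0,"y":0,"z":0,"wx":0,"wy":0,"wz":0}]'

```text
clock: 11.15
position: [0.5614, 0.0223, 0.0989]
tcp_rot: [-0.051, 0.999, -0.0, 0.0]
wrist_force: [0.1, 0.0, 6.6]
grip_width: 0.22
grip_force: 59.9
```

Request:
apply_moves --steps '[{"x":-0.19,"y":-0.06,"z":0,"wx":0,"wy":0,"wz":0},{"x":-0.19,"y":-0.06,"z":0,"wx":0,"wy":0,"wz":0},{"x":-0.19,"y":-0.05,"z":0,"wx":0,"wy":0,"wz":0},{"x":0,"y":0,"z":0,"wx":0,"wy":0,"wz":0}]'

```text
clock: 11.65
position: [0.5567, 0.0208, 0.0993]
tcp_rot: [-0.05, 0.999, 0.0, 0.002]
wrist_force: [1.2, 1.7, 6.8]
grip_width: 0.22
grip_force: 59.9
```

Request:
apply_moves --steps '[{"x":-0.19,"y":-0.06,"z":0,"wx":0,"wy":0,"wz":0},{"x":-0.19,"y":-0.06,"z":0,"wx":0,"wy":0,"wz":0},{"x":-0.19,"y":-0.05,"z":0,"wx":0,"wy":0,"wz":0},{"x":0,"y":0,"z":0,"wx":0,"wy":0,"wz":0}]'

```text
clock: 12.15
position: [0.5509, 0.0192, 0.0993]
tcp_rot: [-0.05, 0.999, 0.0, 0.002]
wrist_force: [1.5, 0.9, 6.4]
grip_width: 0.225
grip_force: 59.9
```

```bash
python3 - <<'E'
from h import *
o=bot.get_obs();print(o["clock"],o["position"],o["wrist_force"])
im,P=shot("scene","s5")
for nm in("s4","s5"):
    hsv=cv2.cvtColor(cv2.imread(f"pics/{nm}.png"),cv2.COLOR_BGR2HSV);m=cv2.inRange(hsv[195:260,225:300],(20,100,60),(32,255,255))
    n,l,s,c=cv2.connectedComponentsWithStats(m);k=1+s[1:,4].argmax()
    h=cv2.convexHull(cv2.findNonZero((l==k).astype(np.uint8)))+np.array([225,195]);Q=np.array([ray("scene",q[0],.06)[:2] for q in h],np.float32);u=Q@[np.cos(.287),np.sin(.287)];print(nm,u.min(),u.max())
E
```

```text
12.15 [0.55092807 0.01915012 0.09933791] [1.46111015 0.94765697 6.35271646]
s4 0.49176528855847984 0.6054226736263069
s5 0.4835395508710784 0.6057072994215553
```

The cartridge's front edge has moved out about 8 mm with light forces, so I keep pushing.

Request:
apply_moves --steps '[{"x":-0.24,"y":-0.07,"z":0,"wx":0,"wy":0,"wz":0},{"x":-0.24,"y":-0.07,"z":0,"wx":0,"wy":0,"wz":0},{"x":-0.24,"y":-0.07,"z":0,"wx":0,"wy":0,"wz":0},{"x":-0.24,"y":-0.07,"z":0,"wx":0,"wy":0,"wz":0},{"x":-0.24,"y":-0.07,"z":0,"wx":0,"wy":0,"wz":0},{"x":-0.24,"y":-0.07,"z":0,"wx":0,"wy":0,"wz":0}]'

```text
clock: 12.95
position: [0.5367, 0.015, 0.0994]
tcp_rot: [-0.05, 0.999, 0.0, 0.002]
wrist_force: [2.3, 2.6, 6.3]
grip_width: 0.222
grip_force: 59.9
```

Request:
apply_moves --steps '[{"x":-0.24,"y":-0.07,"z":0,"wx":0,"wy":0,"wz":0},{"x":-0.24,"y":-0.07,"z":0,"wx":0,"wy":0,"wz":0},{"x":-0.24,"y":-0.07,"z":0,"wx":0,"wy":0,"wz":0},{"x":-0.24,"y":-0.07,"z":0,"wx":0,"wy":0,"wz":0},{"x":-0.24,"y":-0.07,"z":0,"wx":0,"wy":0,"wz":0},{"x":-0.24,"y":-0.07,"z":0,"wx":0,"wy":0,"wz":0}]'

```text
clock: 13.7
position: [0.5223, 0.0108, 0.0994]
tcp_rot: [-0.05, 0.999, 0.0, 0.002]
wrist_force: [2.0, 3.3, 6.3]
grip_width: 0.221
grip_force: 59.9
```

```bash
python3 - <<'E'
from h import *
o=bot.get_obs();print(o["clock"],o["position"],o["wrist_force"])
im,P=shot("scene","s6")
for nm in("s4","s5","s6"):
    hsv=cv2.cvtColor(cv2.imread(f"pics/{nm}.png"),cv2.COLOR_BGR2HSV);m=cv2.inRange(hsv[185:260,225:300],(20,100,60),(32,255,255))
    n,l,s,c=cv2.connectedComponentsWithStats(m);k=1+s[1:,4].argmax()
    h=cv2.convexHull(cv2.findNonZero((l==k).astype(np.uint8)))+np.array([225,185]);Q=np.array([ray("scene",q[0],.06)[:2] for q in h],np.float32);u=Q@[np.cos(.287),np.sin(.287)];print(nm,u.min(),u.max())
E
```

```text
13.7 [0.52230832 0.01075483 0.09936143] [2.04770272 3.32639426 6.31262622]
s4 0.49176528855847984 0.6054226736263069
s5 0.4835395508710784 0.6057072994215553
s6 0.4534215123545495 0.6030637249462947
```

About 38 mm out. For the last stretch I ease the y shift.

Request:
apply_moves --steps '[{"x":-0.15,"y":0.0,"z":0,"wx":0,"wy":0,"wz":0},{"x":-0.15,"y":-0.03,"z":0,"wx":0,"wy":0,"wz":0},{"x":-0.15,"y":-0.04,"z":0,"wx":0,"wy":0,"wz":0},{"x":-0.15,"y":-0.04,"z":0,"wx":0,"wy":0,"wz":0},{"x":0,"y":0,"z":0,"wx":0,"wy":0,"wz":0}]'

```text
clock: 14.38
position: [0.5165, 0.0093, 0.0995]
tcp_rot: [-0.05, 0.999, -0.0, 0.002]
wrist_force: [1.5, 0.9, 5.4]
grip_width: 0.223
grip_force: 59.9
```

Request:
apply_moves --steps '[{"x":-0.1,"y":-0.03,"z":0,"wx":0,"wy":0,"wz":0},{"x":0,"y":0,"z":0,"wx":0,"wy":0,"wz":0}]'

```text
clock: 14.62
position: [0.5161, 0.0091, 0.0997]
tcp_rot: [-0.05, 0.999, -0.0, 0.003]
wrist_force: [3.8, 1.9, 5.5]
grip_width: 0.217
grip_force: 59.9
```

```bash
python3 - <<'E'
from h import *
o=bot.get_obs();print(o["clock"],o["position"],o["wrist_force"])
im,P=shot("scene","s7")
for nm in("s4","s6","s7"):
    hsv=cv2.cvtColor(cv2.imread(f"pics/{nm}.png"),cv2.COLOR_BGR2HSV);m=cv2.inRange(hsv[185:260,225:300],(20,100,60),(32,255,255))
    n,l,s,c=cv2.connectedComponentsWithStats(m);k=1+s[1:,4].argmax()
    h=cv2.convexHull(cv2.findNonZero((l==k).astype(np.uint8)))+np.array([225,185]);Q=np.array([ray("scene",q[0],.06)[:2] for q in h],np.float32);u=Q@[np.cos(.287),np.sin(.287)];print(nm,u.min(),u.max())
E
```

```text
14.625 [0.51606037 0.00912153 0.09967897] [3.79700193 1.92536565 5.48187692]
s4 0.49176528855847984 0.6054226736263069
s6 0.4534215123545495 0.6030637249462947
s7 0.4485461688575921 0.5969088575122401
```

Request:
apply_moves --steps '[{"x":-0.1,"y":-0.03,"z":0,"wx":0,"wy":0,"wz":0},{"x":0,"y":0,"z":0,"wx":0,"wy":0,"wz":0}]'

```text
clock: 14.92
position: [0.5151, 0.0087, 0.0997]
tcp_rot: [-0.05, 0.999, -0.0, 0.003]
wrist_force: [3.6, 0.5, 5.8]
grip_width: 0.222
grip_force: 59.9
```

Request:
apply_moves --steps '[{"x":-0.1,"y":-0.03,"z":0,"wx":0,"wy":0,"wz":0},{"x":-0.1,"y":-0.03,"z":0,"wx":0,"wy":0,"wz":0},{"x":0,"y":0,"z":0,"wx":0,"wy":0,"wz":0}]'

```text
clock: 15.3
position: [0.5135, 0.0082, 0.0998]
tcp_rot: [-0.05, 0.999, -0.0, 0.003]
wrist_force: [5.9, 2.0, 4.4]
grip_width: 0.221
grip_force: 59.9
```

Request:
apply_moves --steps '[{"x":-0.1,"y":-0.03,"z":0,"wx":0,"wy":0,"wz":0},{"x":0,"y":0,"z":0,"wx":0,"wy":0,"wz":0}]'

```text
clock: 15.55
position: [0.5131, 0.0081, 0.0999]
tcp_rot: [-0.05, 0.999, -0.0, 0.004]
wrist_force: [6.5, 2.8, 2.2]
grip_width: 0.225
grip_force: 59.9
```

The force has risen to about 7 N, so the cartridge is at its stop. I centre the pin in the well, withdraw and look.

Request:
apply_moves --steps '[{"x":0.2,"y":0.06,"z":0,"wx":0,"wy":0,"wz":0},{"x":0.15,"y":0.04,"z":0,"wx":0,"wy":0,"wz":0},{"x":0,"y":0,"z":0.4,"wx":0,"wy":0,"wz":0},{"x":0,"y":0,"z":1,"wx":0,"wy":0,"wz":0},{"x":0,"y":0,"z":1.5,"wx":0,"wy":0,"wz":0},{"x":0,"y":0,"z":2,"wx":0,"wy":0,"wz":0},{"x":0,"y":0,"z":2,"wx":0,"wy":0,"wz":0},{"x":0,"y":0,"z":2,"wx":0,"wy":0,"wz":0},{"x":0,"y":0,"z":0,"wx":0,"wy":0,"wz":0},{"x":0,"y":0,"z":0,"wx":0,"wy":0,"wz":0}]'

```text
clock: 16.8
position: [0.5124, 0.0091, 0.1866]
tcp_rot: [-0.051, 0.999, 0.0, -0.001]
wrist_force: [-0.6, -0.2, -0.5]
grip_width: 0.222
grip_force: 59.9
```

```bash
python3 - <<'E'
from h import *
o=bot.get_obs();print(o["clock"],o["position"],o["wrist_force"],o["grip_width"])
p=o["position"]
im,P=shot("scene","s8");im2,_=shot("side","d8")
for nm in("s4","s8"):
    hsv=cv2.cvtColor(cv2.imread(f"pics/{nm}.png"),cv2.COLOR_BGR2HSV);m=cv2.inRange(hsv[185:260,225:300],(20,100,60),(32,255,255))
    n,l,s,c=cv2.connectedComponentsWithStats(m);k=1+s[1:,4].argmax()
    h=cv2.convexHull(cv2.findNonZero((l==k).astype(np.uint8)))+np.array([225,185]);Q=np.array([ray("scene",q[0],.06)[:2] for q in h],np.float32);u=Q@[np.cos(.287),np.sin(.287)];print(nm,u.min(),u.max())
def crop(i,c,s):
    x,y=map(int,c);k=i[y-s:y+s,x-s:x+s,::-1];print(x-s,y-s);return cv2.resize(k,(400,400),interpolation=cv2.INTER_CUBIC)
cv2.imwrite("pics/c8.png",np.hstack([crop(im,proj("scene",p-[0,0,.06]),40),crop(im2,proj("side",p-[0,0,.05]),40)]))
print([proj(n,p+[0,0,-.062]) for n in("scene","side")])
E
```

```text
16.8 [0.51242816 0.00910434 0.18656135] [-0.57140385 -0.17289135 -0.51053482] 0.2220666078451534
s4 0.49176528855847984 0.6054226736263069
s8 0.44576123021491715 0.5973845419854893
227 145
194 138
[array([267.80820373, 186.33461867]), array([234.9404363, 182.0564196])]
```

View pics/c8.png

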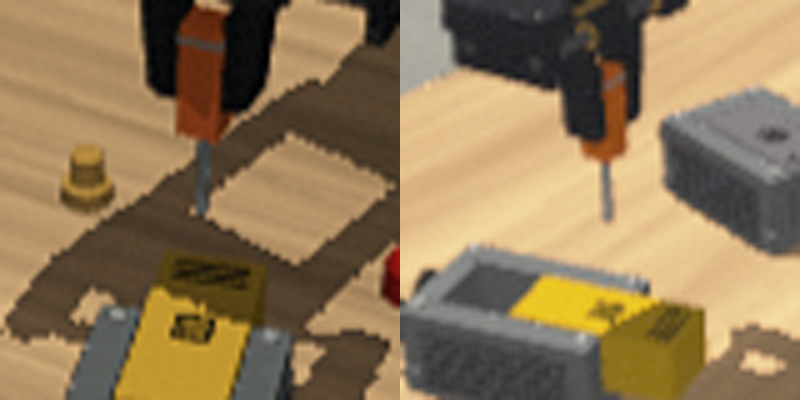

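The cartridge is out 46 mm and the pin is still upright in the grip. I take it back above its hole.

Request:
apply_moves --steps '[{"x":0,"y":2,"z":0,"wx":0,"wy":0,"wz":0},{"x":-0.3,"y":4,"z":0,"wx":0,"wy":0,"wz":0},{"x":-0.3,"y":4,"z":0,"wx":0,"wy":0,"wz":0},{"x":-0.3,"y":4,"z":0,"wx":0,"wy":0,"wz":0},{"x":-0.3,"y":4,"z":0,"wx":0,"wy":0,"wz":0},{"x":-0.3,"y":2.8,"z":0,"wx":0,"wy":0,"wz":0},{"x":0,"y":0,"z":-2,"wx":0,"wy":0,"wz":0},{"x":0,"y":0,"z":-2,"wx":0,"wy":0,"wz":0},{"x":0,"y":0,"z":-1.5,"wx":0,"wy":0,"wz":0},{"x":0,"y":0,"z":0,"wx":0,"wy":0,"wz":0},{"x":0,"y":0,"z":0,"wx":0,"wy":0,"wz":0}]'

```text
clock: 18.27
position: [0.4988, 0.2169, 0.133]
tcp_rot: [-0.05, 0.999, 0.0, 0.0]
wrist_force: [0.3, 0.1, -1.3]
grip_width: 0.225
grip_force: 59.9
```

Request:
apply_moves --steps '[{"x":-0.1,"y":0,"z":-0.8,"wx":0,"wy":0,"wz":0},{"x":0,"y":0,"z":-0.8,"wx":0,"wy":0,"wz":0},{"x":0,"y":0,"z":-0.8,"wx":0,"wy":0,"wz":0},{"x":0,"y":0,"z":0,"wx":0,"wy":0,"wz":0}]'

```text
clock: 18.77
position: [0.4966, 0.2168, 0.1075]
tcp_rot: [-0.051, 0.999, -0.0, -0.001]
wrist_force: [-0.4, 0.2, -0.3]
grip_width: 0.221
grip_force: 59.9
```

Request:
apply_moves --steps '[{"x":0,"y":0,"z":-1,"wx":0,"wy":0,"wz":0},{"x":0,"y":0,"z":-1,"wx":0,"wy":0,"wz":0},{"x":0,"y":0,"z":-1,"wx":0,"wy":0,"wz":0},{"x":0,"y":0,"z":-0.6,"wx":0,"wy":0,"wz":0},{"x":0,"y":0,"z":-0.3,"wx":0,"wy":0,"wz":0},{"x":0,"y":0,"z":0,"wx":0,"wy":0,"wz":0}]'

```text
clock: 19.52
position: [0.4973, 0.2169, 0.0694]
tcp_rot: [-0.051, 0.999, -0.0, -0.0]
wrist_force: [0.0, 0.6, -0.6]
grip_width: 0.22
grip_force: 59.9
```

Request:
apply_moves --steps '[{"x":0,"y":0,"z":-0.15,"wx":0,"wy":0,"wz":0},{"x":0,"y":0,"z":0,"wx":0,"wy":0,"wz":0},{"x":0,"y":0,"z":0,"wx":0,"wy":0,"wz":0}]'

```text
clock: 19.9
position: [0.4975, 0.2169, 0.0682]
tcp_rot: [-0.051, 0.999, 0.0, 0.0]
wrist_force: [0.7, -0.2, -1.7]
grip_width: 0.221
grip_force: 59.9
```

Request:
apply_moves --steps '[{"x":0,"y":0,"z":0,"wx":0,"wy":0,"wz":0},{"x":0,"y":0,"z":0,"wx":0,"wy":0,"wz":0},{"x":0,"y":0,"z":0,"wx":0,"wy":0,"wz":0},{"x":0,"y":0,"z":0,"wx":0,"wy":0,"wz":0},{"x":0,"y":0,"z":0.5,"wx":0,"wy":0,"wz":0},{"x":0,"y":0,"z":2,"wx":0,"wy":0,"wz":0},{"x":0,"y":0,"z":3,"wx":0,"wy":0,"wz":0},{"x":0,"y":0,"z":3,"wx":0,"wy":0,"wz":0},{"x":0,"y":0,"z":3,"wx":0,"wy":0,"wz":0},{"x":0,"y":0,"z":3,"wx":0,"wy":0,"wz":0},{"x":0,"y":0,"z":3,"wx":0,"wy":0,"wz":0},{"x":0,"y":0,"z":0,"wx":0,"wy":0,"wz":0}]' --hand 5

```text
clock: 21.4
position: [0.4989, 0.2173, 0.246]
tcp_rot: [-0.051, 0.999, 0.0, 0.003]
wrist_force: [0.4, -0.1, 0.1]
grip_width: 0.565
grip_force: 0.0
```

```bash
python3 - <<'E'
from h import *
im,P=shot("scene","s9");im2,_=shot("wrist","w9")
cv2.imwrite("pics/c9.png",np.hstack([cv2.resize(im[175:275,220:420,::-1],(400,300)),cv2.resize(im2[:,:,::-1],(400,300))]))
print(bot.get_obs()["clock"])
E
```

```text
21.5
```

View pics/c9.png

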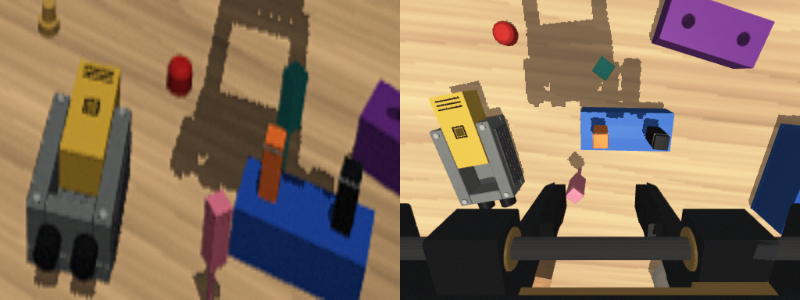

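The pin stands upright in its hole, the yellow cartridge is fully out, and everything else is where it was. Handing in.

```bash
python3 -c "
from cell import bot
print(bot.hand_in())"
```

```text
the job is handed in; nothing more can be done
None
```

I pushed the yellow cartridge out to its stop, about 46 mm by the camera, then stood the pin tool back in its rack hole and handed the job in; the hand-in call returned no verdict.

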